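# Lift the wet painted egg off its drip cup with tongs

### The job

The wooden eggs on the paper cups in the drip tray have just been poured with paint and are still wet. Take the steel tongs by their black grips, close the heads on the sides of the red egg with black and yellow streaks and lift it, right way up, about 10 cm above its cup; the program finishes while still holding it there in the tongs, above the tray, so that it drips into the tray. Do not touch the wet egg with the gripper itself, leave the other two eggs alone and leave the paper cups and the yellow and red paint bottles standing.

Things in the scene. Friction and masses are not known exactly. Their poses are not given: they have to be found in the camera images.
- tongs: Stainless spring tongs, 100 g, lying open on their side on the table (arms swing level), 38 mm tall, 265 long with hanging ring; hinge pin at x = -105. x: from hinge to heads; y: to the left arm; z up. Origin: underside, on the centre line, near the centre of mass. The frame belongs to the left arm and turns with it (0.08 rad by the time an egg is held).
- tongs_grip (a point): Point midway between the black silicone grips, 19 above the tongs' underside: take hold here from above, across both arms. Grips 24 tall, 70 long along x. Over their outsides: 53 at rest, 46 slightly squeezed, about 36 when closed on an egg, about 22 when the empty heads meet.
- tongs_head (a point): Point midway between the open scalloped heads, 100 ahead of tongs_grip along x, at the same height; heads 38 tall, 40 long, cupped. Clear width in the middle of the cups: 83 at rest, 69 with 46 over the grips; between their front edges: 65 at rest, 50 with 46 over the grips (58 with 50). Over their outsides about 95 at rest. The middle of the egg belongs at this point.
- tongs_right: Right arm of the tongs (grip and head), hinged on the pin, turns 0.3 rad from open to shut. Spring pushes the grips apart: about 3 N to begin closing, 5 N at 46, 7 N at 36 - keep them slightly squeezed to carry them. 20 N on the grips puts about 7 N on an egg. Origin: at the pin, underside; axes at rest as those of the tongs.
- egg_red: The egg to lift: wooden egg with red paint and black and yellow streaks. Flat foot 24 across; the widest place, 44 across, is 24 above the foot; rounded top 58 above the foot. Wood, about 45 g, loose. Origin: centre of the foot, z up through the top. Which cup it stands on varies.
- egg_blue: Bystander: turquoise egg with dark blue and white streaks. Flat foot 24 across; the widest place, 44 across, is 24 above the foot; rounded top 58 above the foot. Wood, about 45 g, loose. Origin: centre of the foot, z up through the top. Which cup it stands on varies.
- egg_purple: Bystander: purple egg with white, blue and lilac streaks. Flat foot 24 across; the widest place, 44 across, is 24 above the foot; rounded top 58 above the foot. Wood, about 45 g, loose. Origin: centre of the foot, z up through the top. Which cup it stands on varies.
- tray: Fixed rimmed aluminium drip tray, 250 (x) by 380 (y), rim 22 high, floor 4 thick. The three cups stand in a row along its y, about 115 apart (each 40 nearer to 22 farther than its middle in x). Origin: centre of the underside; x away from the robot, turned up to 0.3 rad.
- cup0: Upturned white paper cup with coloured specks, loose, 55 tall, 53 across at the foot, 42 across its flat top; one egg stands centred on each. Origin: centre of its lower rim, z up.
- cup1: Upturned white paper cup with coloured specks, loose, 55 tall, 53 across at the foot, 42 across its flat top; one egg stands centred on each. Origin: centre of its lower rim, z up.
- cup2: Upturned white paper cup with coloured specks, loose, 55 tall, 53 across at the foot, 42 across its flat top; one egg stands centred on each. Origin: centre of its lower rim, z up.
- bottle_yellow: Loose bystander, standing. Origin: centre of its base, z up. Yellow paint bottle, 52 across, 165 tall, left of the tray.
- bottle_red: Loose bystander, standing. Origin: centre of its base, z up. Dark red paint bottle, black cap, 50 across, 150 tall, right of the tray.

How it is judged:
On the way, in this order (a step that is already met when the one before it is completed fails the run):
1. the tongs are taken up in the gripper (height (world z) of tongs above 0.03 m and contact force between the fingers and tongs above 1 N), for 0.2 s.
2. the tongs close on the red egg (contact force between tongs_right and egg_red above 1 N and contact force between the fingers and tongs above 1 N), for 0.1 s.
At the end, for the whole second after the job is handed in: The red egg hangs still in the closed tongs held by the gripper, its foot 7 to 17 cm above the cup tops, within 30 degrees of upright, over the tray; both arms press on it and nothing else carries it; the cups stand and the other eggs are where they were (12 mm) (all of step 2 and height (world z) of egg_red between 0.129 and 0.229 m and angle between egg_red's own z axis and vertical below 0.5 rad and x of egg_red in the frame of tray between -0.125 and 0.125 m and y of egg_red in the frame of tray between -0.19 and 0.19 m and height (world z) of tongs above 0.06 m and linear speed of egg_red below 0.03 m/s and contact force between each of cup0, cup1, cup2 and egg_red below 0.1 N and contact force between tray and tongs below 0.1 N and angle between each of cup0, cup1, cup2's own z axis and vertical below 0.3 rad and distance of each of egg_blue, egg_purple from where it was at the start of the episode below 0.012 m); the arm keeps its last pose, push and grip.
It fails at once if the gripper or arm touches the wet red egg (contact force between any of the fingers, the arm and egg_red above 0.2 N).
It fails at once if another wet egg is touched or moved (contact force between any of tongs, the fingers, the arm and egg_blue above 0.2 N or distance of any of egg_blue, egg_purple from where it was at the start of the episode above 0.012 m or contact force between any of tongs, the fingers, the arm and egg_purple above 0.2 N).
It fails at once if the red egg is dropped (height (world z) of egg_red below 0.045 m).
It fails at once if a paper cup or paint bottle is knocked over (angle between any of cup0, cup1, cup2, bottle_yellow, bottle_red's own z axis and vertical above 0.4 rad).
It also fails if it takes over 43 s, if anything falls off the work surface, if the arm or the gripper's body presses on something with over 40 N, if the wrist force passes 120 N, or if a joint passes its speed limit or range.

### The arm

A 6-joint arm with a two-finger parallel gripper is mounted at the origin on the work surface. World frame = base frame: x ahead of the robot, y to its left, z up, the work surface at z = 0. Lengths are in m, angles in rad, forces in N, time in s.
With the tool pointing down it reaches from about 0.275 to 0.875 m from the base axis. Payload 12.5 kg.
Tool frame: the origin (TCP) lies midway between the tips of the shut fingers; the grasp point (between the pads) lies 19 mm behind it; z points along the fingers, y is the line along which they close (so a half turn about z gives the same grasp; the last joint's range is limited). The gripper opens to 85 mm and grips with 20 to 120 N. Pads are 22 mm wide; open, the fingers measure 114 mm over their backs; the gripper's body (76 mm by 85 mm) begins 54 mm behind the grasp point. The pads swing forward as they close: fully open they stand 13 mm farther back than shut.
Start: joints at [-1.259, 0.351, 1.652, -0, 1.139, -0.085], TCP at [0.213, -0.507, 0.231] pointing down, gripper open.
Joint ranges: [-2.75, 2.75], [-0.79, 2.1], [0.01, 2.65], [-1.57, 4.71], [0.07, 3.14], [-2.87, 2.87]. Speed limits (rad/s): [2.22, 2.22, 2.79, 3.14, 3.14, 3.14].

### API

Orientations are given as a 3x3 rotation matrix whose columns are the frame's x, y, z axes.
In Python, from cell import arm gives the robot as it stands.
- The arm moves only by the shell command python3 -m creep 'ROWS' [FORCE]. ROWS is JSON, a list of rows, each a list of 3 entries, a list of its own where there are three numbers: the opening, from 0 (shut) to 1 (fully open), then the shift along the world's x, y, z in m, then the turn about the world's z in rad. In form: [[claw, [x, y, z], twist], ...]. A call has 1 to 12 rows; each row is the pose to reach, as a shift and turn from the pose commanded when the call began; what a row does not reach only later rows make up. A row lasts 1/10 s, in which the tool goes at most 50 mm and 8.59 degrees, less where a joint would pass 70% of its speed; a pose out of reach is approached as far as the arm can. A call with a gripper value outside its range is refused whole. The fingers move at their own pace and stop on an object; FORCE is the grip in N (left out, the last holds). Time passes only in rows, so rows that repeat a pose let the fingers close. It gives the time, the measured TCP pose, the force, the opening and the grip force at its end, in the units of the state.
- arm.state(): the state, without advancing time (a new reading comes with each control period).
- arm.snapshot(name): name is "scene" or "top"; returns a dict with "pixels" (384x512x3 uint8, red, green, blue), "intrinsics" (3x3 intrinsics, pixels), "camera_from_world" (4x4, takes a point from world to camera coordinates). Camera axes: x right, y up, looking along -z (the intrinsics and any distortion apply to the point x, -y, -z); pixel columns grow to the right and rows downward; lengths in m; the calibration is good to about 2 mm. A picture is of the moment at which its call begins. There is no depth.
- arm.sign_off(): hands the job in; it is judged then, once.
The state is a dict: "time": time; "joint_pos": joint angles; "qvel": joint speeds; "joint_torque": joint torques, N m; "position": TCP position; "eef_rot": TCP orientation; "contact_force": force on the tool from outside, world axes, zero at the start; "moment": the same for the moment, N m; "opening": finger opening in m; "finger_force": force on a finger pad.
Only numpy, scipy, OpenCV 4.12 (cv2) and the standard library are available. Lean on these libraries where they do the work, as an engineer would, in place of code of your own. Each camera call takes 0.05 s, during which the arm holds its last target. There are 200 camera calls.

## Working session

There is one attempt and no reset: what is moved stays moved. The work goes in short steps, Python scripts to look and compute and a shell command to move; the robot and the scene stay as the last step left them, time stands still between calls to the robot, and variables do not carry over. Pictures are saved under pics/ and viewed, at most 10 in all, crops included, and the job is handed in when it is done.

```bash
mkdir -p pics; cat > h.py <<'E'
import numpy as np, cv2, json
from cell import arm
def snap(n,f):
    s=arm.snapshot(n); cv2.imwrite(f'pics/{f}.png',s['pixels'][:,:,::-1])
    np.savez(f'pics/{f}.npz',K=s['intrinsics'],T=s['camera_from_world']); return s
def proj(f,p):
    d=np.load(f'pics/{f}.npz'); p=np.atleast_2d(p); c=(d['T'][:3,:3]@p.T+d['T'][:3,3:]).T
    q=np.c_[c[:,0],-c[:,1],-c[:,2]]@d['K'].T; return q[:,:2]/q[:,2:]
def ray(f,u,v,z):
    d=np.load(f'pics/{f}.npz'); R=d['T'][:3,:3]; t=d['T'][:3,3]
    a=np.linalg.solve(d['K'],[u,v,1]); w=R.T@[a[0],-a[1],-a[2]]; o=-R.T@t
    return o+w*(z-o[2])/w[2]
E
python3 - <<'E'
from h import *
for n in('scene','top'):
    s=snap(n,n+'0'); d=s['camera_from_world']; print(n,-d[:3,:3].T@d[:3,3],s['intrinsics'])
    im=cv2.imread(f'pics/{n}0.png'); cv2.imwrite(f'pics/{n}0b.png',cv2.resize(im,(800,600),interpolation=cv2.INTER_CUBIC))
s=arm.state();print({k:np.round(v,3).tolist() for k,v in s.items()})
E
```

```text
scene [0.92141274 0.30045452 0.84785591] [[349.99729335   0.         254.15807419]
 [  0.         349.99729335 189.72868639]
 [  0.           0.           1.        ]]
top [0.38978988 0.03768675 1.33158626] [[489.11162741   0.         252.6041095 ]
 [  0.         489.11162741 193.80311013]
 [  0.           0.           1.        ]]
{'time': 0.1, 'joint_pos': [-1.259, 0.351, 1.652, 0.0, 1.139, -0.085], 'qvel': [0.002, -0.001, -0.003, -0.0, 0.0, -0.0], 'joint_torque': [0.001, -50.683, -29.188, -0.0, 0.003, -0.0], 'position': [0.212, -0.507, 0.231], 'eef_rot': [[0.922, 0.386, -0.0], [0.386, -0.922, 0.001], [0.0, -0.001, -1.0]], 'contact_force': [-0.155, 1.112, 0.138], 'moment': [0.009, -0.008, -0.03], 'finger_force': 0.0, 'opening': 0.085}
```

View pics/top0b.png

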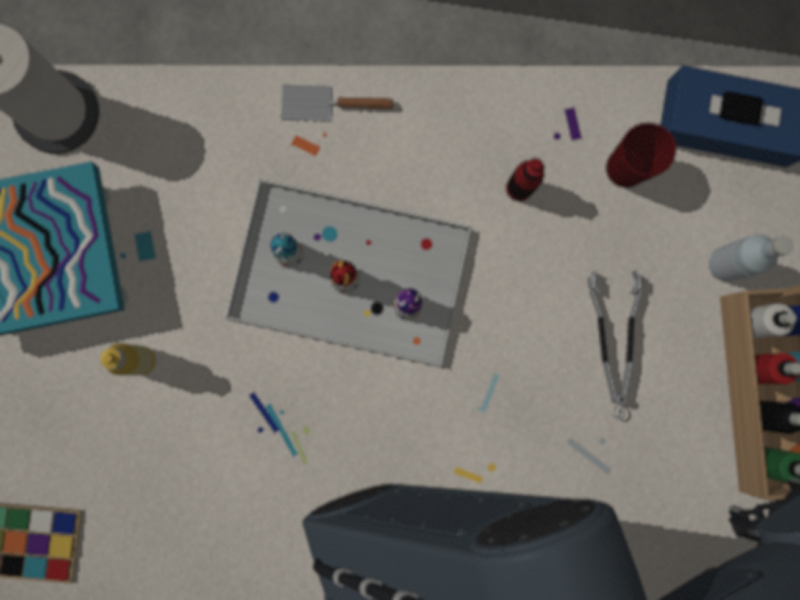

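View pics/scene0b.png

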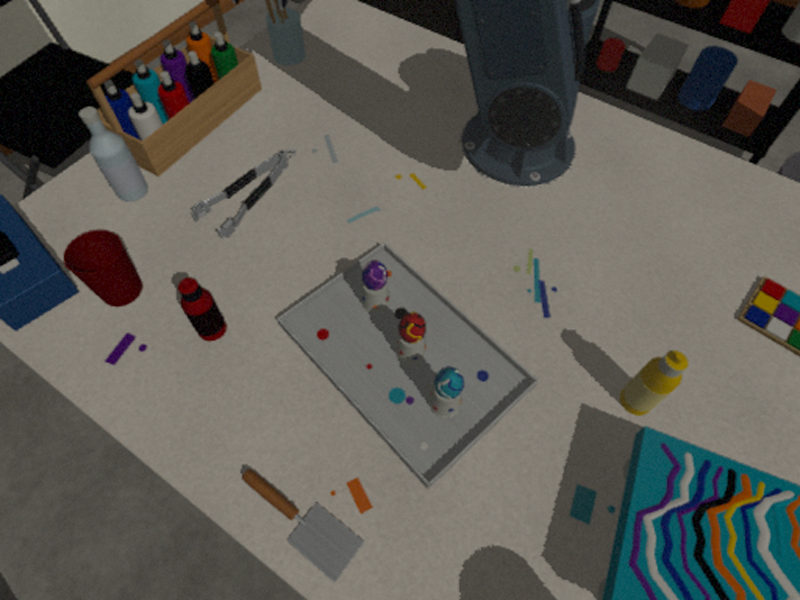

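The top view (800x600 scale) shows the tray with the blue egg at (284,246), red at (343,274) and purple at (408,302). The tongs have their hinge ring at (622,412) and heads at (598,282) and (638,282). The red bottle is at (525,180) and the yellow one at (128,358). I'll enlarge the tongs and eggs next.

```bash
python3 - <<'E'
from h import *
im=cv2.imread('pics/top0.png')
a=im[165:275,360:430]; b=im[135:215,160:290]
A=cv2.resize(a,None,fx=5,fy=5,interpolation=cv2.INTER_CUBIC)
for i in range(0,110,10): cv2.putText(A,str(165+i),(0,i*5+4),0,.35,(0,0,255)); cv2.line(A,(25,i*5),(349,i*5),(0,0,255) if i%50==35 else (120,120,120),1)
for i in range(0,70,10): cv2.putText(A,str(360+i),(i*5,545),0,.35,(0,0,255)); cv2.line(A,(i*5,0),(i*5,530),(120,120,120),1)
cv2.imwrite('pics/t1.png',np.clip(A*1.3,0,255).astype('uint8'))
B=cv2.resize(b,None,fx=6,fy=6,interpolation=cv2.INTER_CUBIC)
for i in range(0,80,10): cv2.putText(B,str(135+i),(0,i*6+4),0,.35,(0,0,255)); cv2.line(B,(25,i*6),(779,i*6),(120,120,120),1)
for i in range(0,130,10): cv2.putText(B,str(160+i),(i*6,475),0,.35,(0,0,255)); cv2.line(B,(i*6,0),(i*6,465),(120,120,120),1)
cv2.imwrite('pics/e1.png',np.clip(B*1.3,0,255).astype('uint8'))
E
```

```text
(no output)
```

View pics/t1.png

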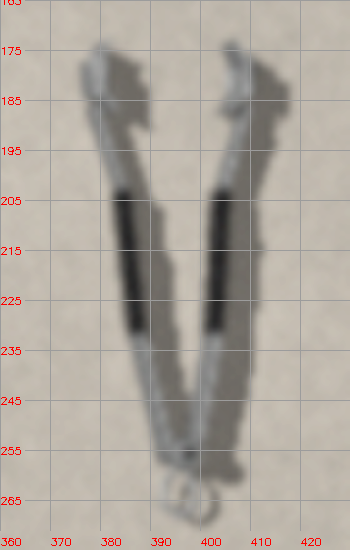

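View pics/e1.png

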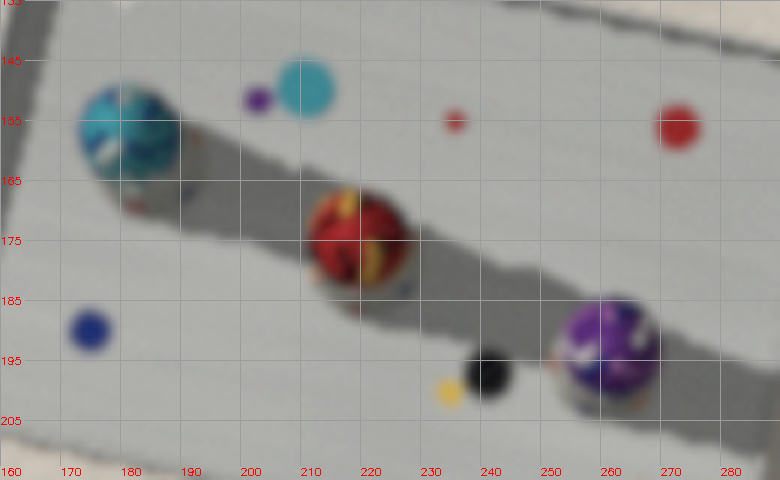

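```bash
python3 - <<'E'
from h import *
r=lambda u,v,z:np.round(ray('top0',u,v,z)*1000,1)
# pixel centres; grid drawn as upscaled coords -> true = label-0.5 approx (cv2.resize half-pixel)
for n,u,v,z in [('gripL',384.8,217.3,.031),('gripR',403,217.5,.031),('gL front',382.8,202.8,.031),('gL back',386.8,231.5,.031),('gR front',404,202.8,.031),('gR back',402.5,231.5,.031),('pin',397.3,255.5,.03),('headL tip',379.5,174.5,.036),('headR tip',406,174.5,.036),
 ('blue',181.3,157.2,.083),('red',218.6,174.8,.083),('purple',261,193.5,.083)]: print(n,r(u,v,z))
for n,z,w in(('tl',.022,(263,182)),('tr',.022,(477,230)),('bl',.022,(229,319)),('br',.022,(450,369)),('redbottle cap',.15,(535,165)),('yellow cap',.165,(108,357))): print(n,r(w[0]*.64,w[1]*.64,z))
# egg silhouettes, colour segmentation fits in both views
for f,c,boxes in (('top0',None,dict(blue=(172,147,192,172),red=(209,164,230,186),purple=(252,182,271,207))),
                  ('scene0',None,dict(purple=(230,164,252,188),red=(252,198,276,226),blue=(276,232,300,260)))):
    im=cv2.imread(f'pics/{f}.png'); hsv=cv2.cvtColor(im,cv2.COLOR_BGR2HSV)
    for k,(a,b,c,d) in boxes.items():
        m=(hsv[b:d,a:c,1]>90)|(hsv[b:d,a:c,2]<60); ys,xs=np.nonzero(m)
        print(f,k,'box',a+np.percentile(xs,[1,50,99]),b+np.percentile(ys,[1,50,99]),len(xs))
# predicted silhouettes of eggs at the measured positions
th=np.linspace(0,2*np.pi,40); prof=[(12,0),(20,10),(22,24),(20,36),(14,49),(6,56),(0.5,58)]
for k,u,v in(('blue',181.3,157.2),('red',218.6,174.8),('purple',261,193.5)):
    c=ray('top0',u,v,.083); P=np.array([[c[0]+a/1e3*np.cos(t),c[1]+a/1e3*np.sin(t),.059+h/1e3] for a,h in prof for t in th])
    for f in('top0','scene0'): q=proj(f,P); print(f,k,q.min(0).round(1),q.max(0).round(1))
E
```

```text
gripL [ 450.5 -349.8   31. ]
gripR [ 449.7 -399.    31. ]
gL front [ 489.5 -345.7   31. ]
gL back [ 412.5 -353.9   31. ]
gR front [ 489.2 -403.2   31. ]
gR back [ 412.2 -396.2   31. ]
pin [ 348.7 -380.2   30. ]
headL tip [ 565.5 -337.9   36. ]
headR tip [ 565.2 -409.8   36. ]
blue [606.1 188.1  83. ]
red [560.   92.3  83. ]
purple [511.2 -16.4  83. ]
tl [728.9 231.4  22. ]
tr [ 643.2 -140.8   22. ]
bl [490.1 287.1  22. ]
br [402.2 -90.2  22. ]
redbottle cap [ 722.9 -217.7  150. ]
yellow cap [422.6 440.8 165. ]
top0 blue box [174. 182. 189.] [151. 156. 163.] 141
top0 red box [212. 219. 227.] [167. 175. 182.] 205
top0 purple box [255. 262. 269.] [186. 193. 201.] 150
scene0 purple box [231.   239.   249.86] [167.14 176.   184.  ] 215
scene0 red box [253. 262. 271.] [198.   208.   223.68] 317
scene0 blue box [278. 288. 296.] [236. 244. 253.] 228
top0 blue [172.7 148.7] [189.9 165.7]
scene0 blue [278.2 235.9] [297.  256.1]
top0 red [210.  166.3] [227.2 183.3]
scene0 red [255.7 201.1] [273.5 220.8]
top0 purple [252.4 185. ] [269.6 202. ]
scene0 purple [232.4 166.9] [249. 186.]
```

```bash
python3 -m creep '[[1,[0.04,0.02,0],-0.06],[1,[0.08,0.043,0],-0.13],[1,[0.12,0.065,0],-0.19],[1,[0.16,0.086,0],-0.25],[1,[0.2,0.108,0],-0.31],[1,[0.225,0.122,0],-0.35],[1,[0.2375,0.129,0],-0.375],[1,[0.2375,0.129,-0.03],-0.375],[1,[0.2375,0.129,-0.06],-0.375],[1,[0.2375,0.129,-0.09],-0.375],[1,[0.2375,0.129,-0.1],-0.375],[1,[0.2375,0.129,-0.1],-0.375]]' 20
python3 - <<'E'
from h import *
snap('top','top1'); snap('scene','scene1')
im=cv2.imread('pics/top1.png')[160:280,345:445]; im2=cv2.imread('pics/scene1.png')[70:170,100:220]
A=cv2.resize(im,None,fx=4,fy=4,interpolation=cv2.INTER_CUBIC);B=cv2.resize(im2,(400,333),interpolation=cv2.INTER_CUBIC)
C=np.zeros((480,800,3),'uint8');C[:480,:400]=A;C[:333,400:]=B
cv2.imwrite('pics/c1.png',np.clip(C*1.4,0,255).astype('uint8'))
E
```

```text
time: 1.3
position: [0.4496, -0.3778, 0.1302]
eef_rot: [[1.0, 0.022, -0.002], [0.022, -1.0, 0.002], [-0.002, -0.002, -1.0]]
contact_force: [-0.3, -0.5, 0.6]
opening: 0.0855
finger_force: 0.0
```

View pics/c1.png

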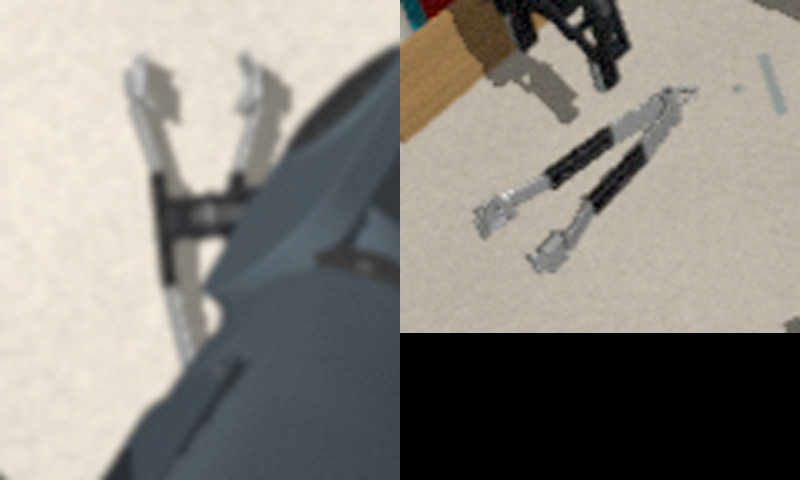

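The top crop shows the gripper bridging the grips. In the scene crop the grips are centred at about (582,156) and (620,179). I'll cross-check that against the top view.

```bash
python3 - <<'E'
from h import *
s=400/120
for u,v in((582,156),(620,179),(551,178),(610,132),(597,208),(644,150),(668,93),(488,215),(545,254)):
    print((u,v),np.round(ray('scene1',100+(u-400)/s-.35,70+v/s-.35,.019)*1000,1))
E
```

```text
(582, 156) [ 447.6 -405.2   19. ]
(620, 179) [ 448.5 -355.6   19. ]
(551, 178) [ 485.2 -409.5   19. ]
(610, 132) [ 408.5 -405.1   19. ]
(597, 208) [ 487.7 -348.5   19. ]
(644, 150) [ 407.3 -362.2   19. ]
(668, 93) [ 335.3 -394.6   19. ]
(488, 215) [ 552.  -424.5   19. ]
(545, 254) [ 555.2 -349.1   19. ]
```

```bash
python3 -m creep '[[1,[0,-0.0015,-0.03],0],[1,[0,-0.0015,-0.06],0],[1,[0,-0.0015,-0.085],0],[1,[0,-0.0015,-0.105],0],[1,[0,-0.0015,-0.12],0],[1,[0,-0.0015,-0.129],0],[1,[0,-0.0015,-0.129],0],[0.8,[0,-0.0015,-0.129],0],[0.7,[0,-0.0015,-0.129],0],[0.62,[0,-0.0015,-0.129],0],[0.56,[0,-0.0015,-0.129],0],[0.56,[0,-0.0015,-0.129],0]]' 20; python3 -m creep '[[0.56,[0,0,0],0],[0.56,[0,0,0],0],[0.56,[0,0,0],0]]'
```

```text
time: 2.6
position: [0.451, -0.3805, 0.0038]
eef_rot: [[1.0, 0.022, 0.002], [0.022, -1.0, -0.002], [0.002, 0.002, -1.0]]
contact_force: [-0.2, 1.0, 7.4]
opening: 0.048
finger_force: 5.8
time: 2.9
position: [0.4509, -0.3805, 0.0038]
eef_rot: [[1.0, 0.022, 0.002], [0.022, -1.0, -0.002], [0.002, 0.002, -1.0]]
contact_force: [-0.6, -0.5, 7.3]
opening: 0.0483
finger_force: 5.8
```

```bash
python3 -m creep '[[0.56,[0,0,0.01],0],[0.56,[0,0,0.025],0],[0.56,[0,0,0.045],0],[0.56,[0,0,0.07],0],[0.56,[0,0,0.095],0],[0.56,[0,0,0.12],0],[0.56,[0,0,0.145],0],[0.56,[0,0,0.165],0],[0.56,[0,0,0.175],0],[0.56,[0,0,0.18],0],[0.56,[0,0,0.18],0],[0.56,[0,0,0.18],0]]' 20
python3 - <<'E'
from h import *
snap('top','top2'); snap('scene','scene2')
im=cv2.imread('pics/top2.png')[140:260,345:445]; im2=cv2.imread('pics/scene2.png')[30:170,80:248]
A=cv2.resize(im,None,fx=4,fy=4,interpolation=cv2.INTER_CUBIC);B=cv2.resize(im2,(400,333),interpolation=cv2.INTER_CUBIC)
C=np.zeros((480,800,3),'uint8');C[:480,:400]=A;C[:333,400:]=B
cv2.imwrite('pics/c2.png',np.clip(C*1.4,0,255).astype('uint8'))
E
```

```text
time: 4.1
position: [0.4497, -0.3794, 0.1814]
eef_rot: [[1.0, 0.022, -0.001], [0.022, -1.0, 0.001], [-0.001, -0.001, -1.0]]
contact_force: [-0.1, 0.1, -1.3]
opening: 0.0477
finger_force: 4.1
```

View pics/c2.png

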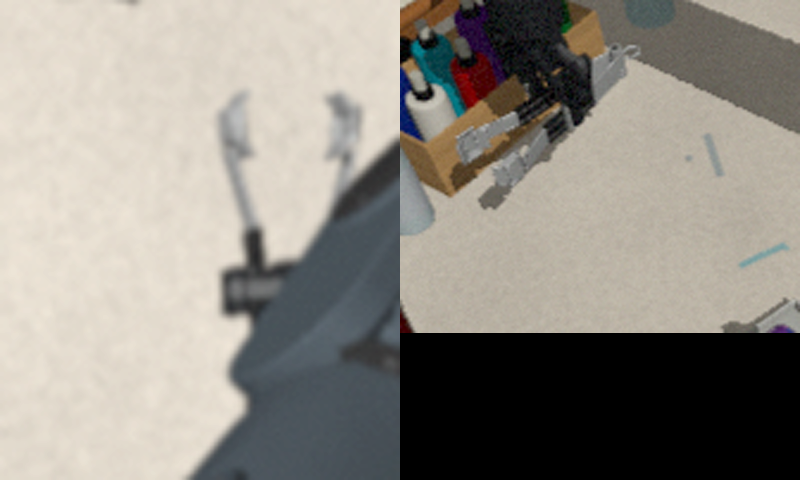

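The tongs are held level in the air. In the crop the heads are at (235,125) and (344,125). Next I'll compute where the head centre is relative to the TCP.

```bash
python3 - <<'E'
from h import *
for u,v in((289.5,125),(235,125),(344,125)): print(np.round(ray('top2',345+u/4-.4,140+v/4-.4,.197)*1000,1))
p=np.array([.4497,-.3794,.197]); 
print(proj('top2',p+[.1,.002,0]), proj('scene2',p+[.1,.002,0]))
for f,u0,v0,s,pts in (('scene2',80,30,400/168,((485-400,145),(520-400,170))),): 
    for u,v in pts: print(np.round(ray(f,u0+u/s-.4,v0+v/s-.4,.197)*1000,1))
E
```

```text
[ 552.  -380.6  197. ]
[ 552.1 -348.2  197. ]
[ 551.8 -413.1  197. ]
[[415.65621931 171.80836739]] [[119.23594397  96.33183243]]
[ 540.3 -401.9  197. ]
[ 545.7 -342.3  197. ]
```

```bash
python3 -m creep '[[0.56,[0.0005,0.01,0],-0.01],[0.56,[0.001,0.03,0],-0.03],[0.56,[0.002,0.06,0],-0.06],[0.56,[0.003,0.1,0],-0.09],[0.56,[0.005,0.14,0],-0.12],[0.56,[0.006,0.18,0],-0.15],[0.56,[0.007,0.22,0],-0.18],[0.56,[0.009,0.26,0],-0.21],[0.56,[0.01,0.3,0],-0.24],[0.56,[0.011,0.34,0],-0.27],[0.56,[0.013,0.38,0],-0.3],[0.56,[0.014,0.415,0],-0.33]]' 20
python3 -m creep '[[0.56,[0.0005,0.03,0],-0.01],[0.56,[0.001,0.055,0],-0.02],[0.56,[0.002,0.075,0],-0.03],[0.56,[0.0025,0.086,0],-0.037],[0.56,[0.003,0.091,0],-0.042],[0.56,[0.003,0.091,0],-0.042],[0.56,[0.003,0.091,0],-0.042]]'
python3 - <<'E'
from h import *
snap('top','top3'); snap('scene','scene3')
im=cv2.imread('pics/top3.png')[130:230,150:250]; im2=cv2.imread('pics/scene3.png')[150:270,215:335]
A=cv2.resize(im,(400,400),interpolation=cv2.INTER_CUBIC);B=cv2.resize(im2,(400,400),interpolation=cv2.INTER_CUBIC)
cv2.imwrite('pics/c3.png',np.clip(np.hstack([A,B])*1.4,0,255).astype('uint8'))
E
```

```text
time: 5.4
position: [0.4634, 0.0375, 0.1821]
eef_rot: [[0.953, -0.304, -0.0], [-0.304, -0.953, 0.0], [-0.0, -0.0, -1.0]]
contact_force: [-0.2, -0.3, -0.8]
opening: 0.0481
finger_force: 4.1
time: 6.1
position: [0.467, 0.1257, 0.1822]
eef_rot: [[0.939, -0.343, -0.0], [-0.343, -0.939, -0.0], [-0.0, 0.0, -1.0]]
contact_force: [0.1, 0.1, -0.4]
opening: 0.0477
finger_force: 4.1
```

View pics/c3.png

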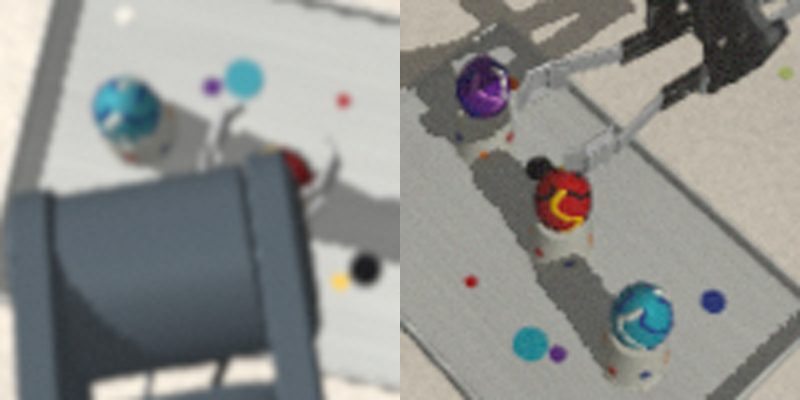

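The scene crop shows the eggs at (484,87), (564,200) and (642,317), with the open heads at (540,85) and (600,145). In the top crop the head fronts are at about (235,108) and (330,150). I'll compare these with the predicted positions.

```bash
python3 - <<'E'
from h import *
from scipy.optimize import least_squares
p=np.array([.467,.1257,.197]); u=np.array([.939,-.343,0]); l=np.array([.343,.939,0])
for n,a,b in(('Lfront',120,30),('Rfront',120,-30),('Lmid',100,40),('Rmid',100,-40),('mid',100,0)):
    q=p+u*a/1e3+l*b/1e3; t=proj('top3',q)[0]; s=proj('scene3',q)[0]
    print(n,'top crop',((t-[150,130]+.4)*4).round(),'scene crop',((s-[215,150]+.35)*400/120+[400,0]).round(), q.round(3))
th=np.linspace(0,2*np.pi,60); prof=[(12,0),(20,10),(22,24),(20,36),(14,49),(6,56),(0.5,58)]
def sil(f,x,y):
    P=np.array([[x+a/1e3*np.cos(t),y+a/1e3*np.sin(t),.059+h/1e3] for a,h in prof for t in th]); q=proj(f,P); return np.r_[q.min(0),q.max(0)]
# observed: top l,t,r,b ; scene l,t,r
obs={'red':((210.2,166.1,227.4,183.1),(255.1,200.3,272.5))}
for k,(a,b) in obs.items():
    r=least_squares(lambda v:np.r_[sil('top0',*v)-a,sil('scene0',*v)[:3]-b],[.56,.092],diff_step=1e-3); print(k,r.x.round(4),r.fun.round(1))
E
```

```text
Lfront top crop [232. 104.] scene crop [574. 170.] [0.59  0.113 0.197]
Rfront top crop [329. 138.] scene crop [520. 106.] [0.569 0.056 0.197]
Lmid top crop [205. 130.] scene crop [608. 165.] [0.575 0.129 0.197]
Rmid top crop [333. 176.] scene crop [536.  82.] [0.547 0.054 0.197]
mid top crop [269. 153.] scene crop [571. 122.] [0.561 0.091 0.197]
red [0.5604 0.0908] [0.4 0.1 0.3 0.1 0.1 0.6 0.4]
```

```bash
python3 -m creep '[[0.56,[0.001,0,-0.01],0],[0.56,[0.001,0,-0.025],0],[0.56,[0.001,0,-0.04],0],[0.56,[0.001,0,-0.052],0],[0.56,[0.001,0,-0.063],0],[0.56,[0.001,0,-0.074],0],[0.56,[0.001,0,-0.085],0],[0.56,[0.001,0,-0.095],0],[0.56,[0.001,0,-0.104],0],[0.56,[0.001,0,-0.109],0],[0.56,[0.001,0,-0.112],0],[0.56,[0.001,0,-0.112],0]]' 20
python3 - <<'E'
from h import *
snap('top','top4'); snap('scene','scene4')
im=cv2.imread('pics/top4.png')[130:230,150:250]; im2=cv2.imread('pics/scene4.png')[150:270,215:335]
A=cv2.resize(im,(400,400),interpolation=cv2.INTER_CUBIC);B=cv2.resize(im2,(400,400),interpolation=cv2.INTER_CUBIC)
cv2.imwrite('pics/c4.png',np.clip(np.hstack([A,B])*1.4,0,255).astype('uint8'))
E
```

```text
time: 7.4
position: [0.468, 0.1263, 0.0701]
eef_rot: [[0.939, -0.343, -0.0], [-0.343, -0.939, -0.0], [-0.0, 0.0, -1.0]]
contact_force: [-0.2, 0.4, -0.8]
opening: 0.0481
finger_force: 4.1
```

View pics/c4.png

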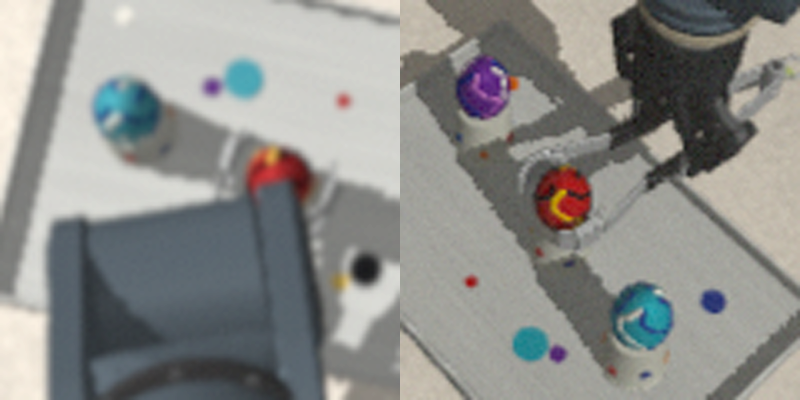

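The egg sits centred between both heads, at scene crop (564,200) and top crop (278,178). I'll close gradually.

```bash
python3 -m creep '[[0.53,[0,0,0],0],[0.51,[0,0,0],0],[0.49,[0,0,0],0],[0.47,[0,0,0],0],[0.45,[0,0,0],0],[0.43,[0,0,0],0],[0.41,[0,0,0],0],[0.39,[0,0,0],0],[0.36,[0,0,0],0],[0.33,[0,0,0],0],[0.3,[0,0,0],0],[0.3,[0,0,0],0]]' 25; python3 -m creep '[[0.2,[0,0,0],0],[0.2,[0,0,0],0],[0.2,[0,0,0],0],[0.2,[0,0,0.002],0],[0.2,[0,0,0.005],0],[0.2,[0,0,0.005],0]]' 25
```

```text
time: 8.7
position: [0.4681, 0.1263, 0.0703]
eef_rot: [[0.939, -0.343, -0.0], [-0.343, -0.939, 0.0], [-0.0, 0.0, -1.0]]
contact_force: [-0.6, 0.5, 0.1]
opening: 0.0352
finger_force: 25.0
time: 9.3
position: [0.4683, 0.1263, 0.0757]
eef_rot: [[0.939, -0.343, 0.001], [-0.343, -0.939, 0.0], [0.001, -0.0, -1.0]]
contact_force: [-1.0, -0.1, -1.1]
opening: 0.0352
finger_force: 24.9
```

```bash
python3 -m creep '[[0.2,[0,0,0.005],0],[0.2,[0,0,0.012],0],[0.2,[0,0,0.022],0],[0.2,[0,0,0.034],0],[0.2,[0,0,0.047],0],[0.2,[0,0,0.06],0],[0.2,[0,0,0.073],0],[0.2,[0,0,0.084],0],[0.2,[0,0,0.093],0],[0.2,[0,0,0.099],0],[0.2,[0,0,0.102],0],[0.2,[0,0,0.103],0]]' 25; python3 -m creep '[[0.2,[0,0,0],0],[0.2,[0,0,0],0],[0.2,[0,0,0],0],[0.2,[0,0,0],0],[0.2,[0,0,0],0]]' 25
python3 - <<'E'
from h import *
snap('top','top5'); snap('scene','scene5')
im=cv2.imread('pics/top5.png')[130:230,150:250]; im2=cv2.imread('pics/scene5.png')[150:270,215:335]
A=cv2.resize(im,(400,400),interpolation=cv2.INTER_CUBIC);B=cv2.resize(im2,(400,400),interpolation=cv2.INTER_CUBIC)
cv2.imwrite('pics/c5.png',np.clip(np.hstack([A,B])*1.4,0,255).astype('uint8'))
E
```

```text
time: 10.5
position: [0.468, 0.1262, 0.1784]
eef_rot: [[0.939, -0.343, -0.0], [-0.343, -0.939, 0.0], [-0.0, -0.0, -1.0]]
contact_force: [0.2, -0.4, -1.7]
opening: 0.0353
finger_force: 24.9
time: 11.0
position: [0.468, 0.1263, 0.1782]
eef_rot: [[0.939, -0.343, -0.0], [-0.343, -0.939, -0.0], [-0.0, 0.0, -1.0]]
contact_force: [0.5, 0.5, -1.0]
opening: 0.0353
finger_force: 24.9
```

View pics/c5.png

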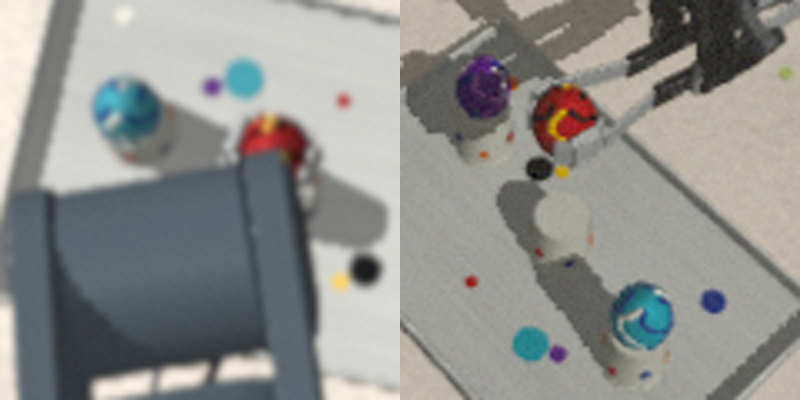

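The red egg hangs upright in the tongs at scene crop (565,120), with its empty cup standing below at (563,228). The other two eggs are where they were, so I'm handing in.

```bash
python3 -c "
from cell import arm
print(arm.sign_off())"
```

```text
the job is handed in; nothing more can be done
None
```

The red egg is held upright in the tongs about 11 cm above its cup, over the tray; the other eggs and the cups look undisturbed in the last picture, and the job is handed in (no verdict was returned).

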